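# Find the rocking lid on the tube cooler and press it home

## Robot

A 6-joint arm with a two-finger parallel gripper is mounted at the origin on the work surface. World frame = base frame: x ahead of the robot, y to its left, z up, the work surface at z = 0. Lengths are in m, angles in rad, forces in N, time in s.
With the tool pointing down it reaches from about 0.375 to 0.9 m from the base axis. Payload 3.1 kg.
Tool frame: the origin (TCP) lies at the very end of the fingers, on their centre line; the grasp point (between the pads) lies 19 mm behind it; z points along the fingers, y is the direction in which the jaws open and shut (so a half turn about z gives the same grasp; the last joint's range is limited). The gripper opens to 85 mm and grips with 20 to 120 N. Pads are 22 mm wide; open, the fingers measure 114 mm over their backs; the gripper's body (76 mm by 85 mm) begins 54 mm behind the grasp point. The pads swing forward as they close: fully open they stand 13 mm farther back than shut.
Start: joints at [-1.341, 0.527, 1.433, -0, 1.181, -0.178], TCP at [0.248, -0.573, 0.231] pointing down, gripper open.
Joint ranges: [-3.08, 3.08], [-0.75, 2.2], [0.22, 2.44], [-1.43, 4.57], [0, 2.65], [-2.85, 2.85]. Speed limits (rad/s): [2.79, 2.79, 3.14, 3.14, 3.14, 3.14].

## Interface

Orientations are given as a unit quaternion [w, x, y, z].
In Python, from rig import * gives the robot as it stands. Calls block until the motion is done:
- goto(position, orientation): joint-space move of the TCP to a pose.
- move_l(position, velocity=0.15, attitude=None, until_force=None): straight line of the TCP; attitude=None keeps the orientation; velocity is the mean speed in m/s. With until_force (N) it stops when the force on the tool has changed by that much, and returns True; else False.
- move_joints(angles): joint-space move.
- move_gripper(opening): finger opening in m; the grip force is fixed at half the most; returns when the fingers have stopped.
- hold(seconds).
- solve_ik(position, orientation): joint angles nearest the present ones, or None.
- sense(): the state.
- read_camera(name): name is "side" or "top"; returns a dict with "img" (480x640x3 uint8, red, green, blue), "intrinsics" (3x3 intrinsics, pixels), "extrinsics" (4x4, takes a point from camera to world coordinates). Camera axes: x right, y down, z forward; pixel columns grow to the right and rows downward; lengths in m; the calibration is good to about 2 mm. A picture is of the moment at which its call begins. There is no depth.
A pose or a line that the arm cannot do raises MotionError and nothing moves.
- close_job(): hands the job in, once; it reports no verdict.
The state is a dict: "time_s": time; "qpos": joint angles; "qd": joint speeds; "joint_torque": joint torques, N m; "position": TCP position; "tool_rot": TCP orientation; "contact_force": force on the tool from outside, world axes, zero at the start; "wrist_torque": the same for the moment, N m; "finger_gap": finger opening in m.
Only numpy, scipy, OpenCV 4.12 (cv2) and the standard library are available. Lean on these libraries where they do the work, as an engineer would, in place of code of your own. Each camera call takes 0.05 s, during which the arm holds its last target. There are 200 camera calls.

## Task

Under one of the four lids of the blue tube cooler a tube stands proud, so that this lid rocks. Press the lids lightly near an edge with the shut fingertips, one after another, until you find the one that rocks, then press that lid firmly on its middle until it is fully home and sits level and solid. Do not lift any lid, and leave the other things on the bench where they are.

Things in the scene. Friction and masses are not known exactly. Their poses are not given: they have to be found in the camera images.
- cooler: blue four-well tube cooler standing fixed on the bench, 234 x 234 mm outside, wall tops 48 mm above the bench. Origin: centre of its underside; x and y along its sides, z up. Four wells, 84 x 84 mm, centred at x = +-53, y = +-53 mm in its frame, 22 mm walls. Its place and yaw (up to 0.4 rad) vary.
- lid_a: white plastic lid, 80 x 80 x 14 mm, 90 g, flat top, loose in the well at x = -53, y = +53 mm of the cooler, 2 mm play. Origin: centre of underside; x, y along its sides, z up. All four lids are alike; any can be the loose one. They lie level on hidden inserts of unequal height, tops 6 to 10 mm above the cooler's walls, so neither height nor tilt shows the loose one before it is pressed.
- lid_b: white plastic lid, 80 x 80 x 14 mm, 90 g, flat top, loose in the well at x = -53, y = -53 mm of the cooler, 2 mm play. Origin: centre of underside; x, y along its sides, z up. A sound lid is carried out to its edges and does not tip. The loose one rests only on the 14 mm wide top of a tube under its middle.
- lid_c: white plastic lid, 80 x 80 x 14 mm, 90 g, flat top, loose in the well at x = +53, y = +53 mm of the cooler, 2 mm play. Origin: centre of underside; x, y along its sides, z up. A loose lid pressed lightly (1 to 5 N) 30 to 35 mm from its middle towards an edge tips by about 0.1 to 0.15 rad, the pressed point sinking 2 to 4 mm.
- lid_d: white plastic lid, 80 x 80 x 14 mm, 90 g, flat top, loose in the well at x = +53, y = -53 mm of the cooler, 2 mm play. Origin: centre of underside; x, y along its sides, z up. A loose lid that was tipped lies level again when let go.
- tube (a joint): how far the tube under the loose lid has been pushed down into its hole, in m: 0 standing proud (start), 0.005 fully home. Unseen. It goes down when the loose lid's middle is pressed with more than about 10 N (15 to 20 N is a good push) and stays there. Once home, the lid, 5 mm lower, rests on its edges and does not rock.
- tip_box: bystander: blue box of pipette tips, 85 x 60 x 64 mm, loose on the bench beside the cooler. Origin: centre of its underside.
- bottle: bystander: white bottle, 52 mm in diameter, 110 mm high, loose on the bench beside the cooler. Origin: centre of its underside.
- tube_stand: bystander: black tube stand with three tubes, 45 x 75 x 52 mm, loose on the bench beside the cooler. Origin: centre of its underside.

How it is judged:
On the way, in this order (a step that is already met when the one before it is completed fails the run):
1. the loose lid is made to rock: it tips by more than 0.05 rad under a fingertip press near an edge, before it is pressed home (((angle between lid_a's own z axis and vertical above 0.05 rad and contact force between the fingers and lid_a above 0.2 N) or (angle between lid_b's own z axis and vertical above 0.05 rad and contact force between the fingers and lid_b above 0.2 N) or (angle between lid_c's own z axis and vertical above 0.05 rad and contact force between the fingers and lid_c above 0.2 N) or (angle between lid_d's own z axis and vertical above 0.05 rad and contact force between the fingers and lid_d above 0.2 N))), for 0.1 s.
2. the tube under it is pushed home (more than 4 of its 5 mm) (value of joint tube above 0.004 m), for 0.2 s.
At the end, for the whole second after the job is handed in: The tube under the loose lid is pushed down by more than 4 of its 5 mm, and all four lids lie at rest in their own wells: within 5 mm of the well's centre along each side, underside less than 48 mm above the bench, and level within 0.03 rad (value of joint tube above 0.004 m and angle between each of lid_a, lid_b, lid_c, lid_d's own z axis and vertical below 0.03 rad and linear speed of each of lid_a, lid_b, lid_c, lid_d below 0.02 m/s and z of each of lid_a, lid_b, lid_c, lid_d in the frame of cooler below 0.048 m and x of lid_a in the frame of cooler between -0.058 and -0.048 m and y of lid_a in the frame of cooler between 0.048 and 0.058 m and x of lid_b in the frame of cooler between -0.058 and -0.048 m and y of lid_b in the frame of cooler between -0.058 and -0.048 m and x of lid_c in the frame of cooler between 0.048 and 0.058 m and y of lid_c in the frame of cooler between 0.048 and 0.058 m and x of lid_d in the frame of cooler between 0.048 and 0.058 m and y of lid_d in the frame of cooler between -0.058 and -0.048 m); the robot touches nothing.
It fails at once if a lid is lifted out of its well (z of any of lid_a, lid_b, lid_c, lid_d in the frame of cooler above 0.058 m).
It fails at once if a bystander (tip box, bottle or tube stand) is moved more than 20 mm (distance of any of tip_box, bottle, tube_stand from where it was at the start of the episode above 0.02 m).
It also fails if it takes over 58 s, if anything falls off the work surface, if the arm or the gripper's body presses on something with over 40 N, if the wrist force passes 120 N, or if a joint passes its speed limit or range.

## Working session

There is one attempt and no reset: what is moved stays moved. The work goes in short steps, each a Python script; the robot and the scene stay as the last script left them, time stands still between calls to the robot, and variables do not carry over. Pictures are saved under pics/ and viewed, on a budget of 10 in all, crops included, one or two more only if the job needs it, and the job is handed in when it is done.

```bash
mkdir -p pics
python3 - <<'E'
from rig import *
import cv2
for n in("top","side"):
    c=read_camera(n); cv2.imwrite(f"pics/{n}0.png",c["img"][:,:,::-1]); print(n,c["intrinsics"].tolist(),c["extrinsics"].round(4).tolist())
s=sense();print(s["time_s"],s["tool_rot"],s["contact_force"])
E
```

```text
top [[594.0703216975678, 0.0, 318.0816466274462], [0.0, 594.0703216975678, 236.4155554798788], [0.0, 0.0, 1.0]] [[0.0272, -0.9979, 0.0593, 0.546], [-0.9993, -0.0257, 0.0256, 0.0193], [-0.0241, -0.06, -0.9979, 1.1477], [0.0, 0.0, 0.0, 1.0]]
side [[525.5333035571491, 0.0, 318.791463867508], [0.0, 525.5333035571491, 242.5997042920721], [0.0, 0.0, 1.0]] [[-0.7581, -0.4889, 0.4316, 0.195], [-0.652, 0.5603, -0.5108, 0.5461], [0.0079, -0.6686, -0.7435, 0.8237], [0.0, 0.0, 0.0, 1.0]]
0.1 [-1.01665591e-03  9.79181771e-01  2.02982822e-01 -2.49946437e-05] [ 0.14851244 -0.35013735 -0.12509388]
```

View pics/top0.png

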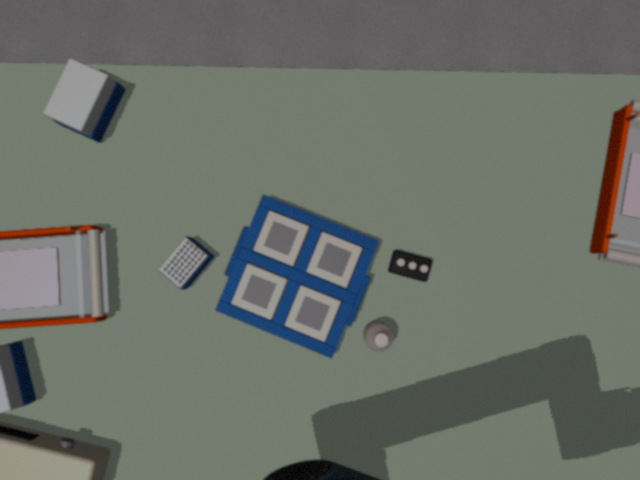

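View pics/side0.png

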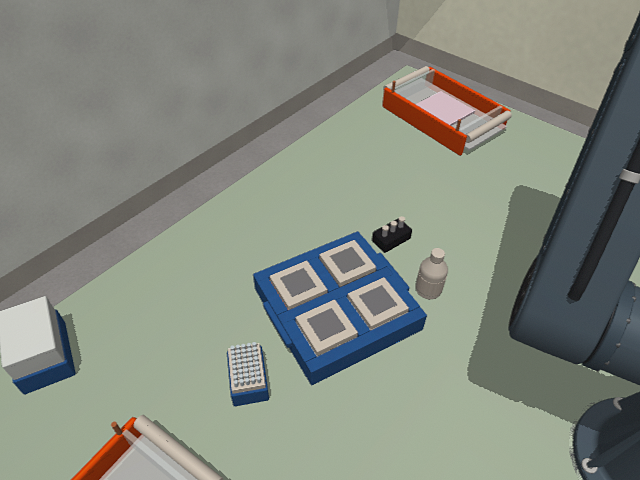

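```bash
cat > h.py <<'E'
import numpy as np, cv2
from rig import *
def toworld(px,c,z):
    r=c["extrinsics"][:3,:3]@np.linalg.inv(c["intrinsics"])@np.array([*px,1.]); o=c["extrinsics"][:3,3]
    return o+r*(z-o[2])/r[2]
def lids(c,roi):
    x0,y0,x1,y1=roi; im=c["img"][y0:y1,x0:x1].astype(int)
    m=((im[...,0]>im[...,2]-10)&(im.sum(2)>270)&(abs(im[...,0]-im[...,1])<40)).astype(np.uint8)
    # keep only what lies inside the blue body: not the bench
    hsv=cv2.cvtColor(c["img"][y0:y1,x0:x1],cv2.COLOR_RGB2HSV)
    blue=cv2.inRange(hsv,(100,120,30),(130,255,255))
    cs,_=cv2.findContours(blue,cv2.RETR_EXTERNAL,cv2.CHAIN_APPROX_NONE)
    b=max(cs,key=cv2.contourArea); f=np.zeros_like(blue); cv2.drawContours(f,[b],-1,255,-1)
    ins=cv2.bitwise_and(f,cv2.bitwise_not(blue))
    cs,_=cv2.findContours(ins,cv2.RETR_EXTERNAL,cv2.CHAIN_APPROX_NONE)
    return [cv2.minAreaRect(k+np.array([x0,y0])) for k in sorted(cs,key=cv2.contourArea)[-4:]]
E
python3 - <<'E'
from h import *
for n,roi in(("top",(210,185,385,365)),("side",(250,225,430,390))):
    c=read_camera(n); R=lids(c,roi)
    P=np.array([toworld(r[0],c,.056)[:2] for r in R])
    print(n,[(np.round(r[0],1).tolist(),np.round(r[1],1).tolist(),round(r[2],1)) for r in R]); print(P.round(4).tolist(), P.mean(0).round(4))
    # fit
    from scipy.optimize import least_squares
    L=np.array([[-53,53],[-53,-53],[53,53],[53,-53]])/1e3
    def mk(p): k,s=np.cos(p[2]),np.sin(p[2]); return L@np.array([[k,s],[-s,k]])+p[:2]
    best=least_squares(lambda p: np.linalg.norm(mk(p)[:,None]-P[None],axis=2).min(1),[*P.mean(0),-.25])
    print(best.x.round(4), (1e3*best.fun).round(1))
E
```

```text
top [([280.7, 238.0], [45.9, 45.5], 21.8), ([333.8, 259.4], [45.9, 45.9], 22.2), ([259.0, 291.2], [45.9, 46.3], 22.2), ([312.2, 313.0], [46.0, 46.4], 22.4)]
[[0.6062, 0.1162], [0.5694, 0.0173], [0.5074, 0.153], [0.4705, 0.0543]] [0.5384 0.0852]
[ 0.5384  0.0852 -0.3572] [0.4 0.3 0.4 0.3]
side [([347.3, 262.2], [39.0, 48.3], 66.0), ([297.8, 284.0], [39.3, 49.3], 66.0), ([377.6, 302.7], [43.8, 50.5], 63.4), ([326.2, 326.4], [45.6, 51.0], 63.4)]
[[0.567, 0.0211], [0.6029, 0.1216], [0.4675, 0.0591], [0.5047, 0.1572]] [0.5355 0.0898]
[ 0.5355  0.0898 -0.3546] [0.8 0.7 0.9 0.6]
```

```bash
cat >> h.py <<'E'
C=np.array([.5380,.0858]); YAW=-.357
Q=[0,np.cos(YAW/2),np.sin(YAW/2),0]
LID=dict(a=(-.053,.053),b=(-.053,-.053),c=(.053,.053),d=(.053,-.053))
def w(x,y,z): k,s=np.cos(YAW),np.sin(YAW); return [C[0]+k*x-s*y,C[1]+s*x+k*y,z]
def press(x,y,F,hold_s=0.2,zmin=.044,up=.066):
    move_l(w(x,y,up),.15)
    hit=move_l(w(x,y,zmin),.015,until_force=F)
    hold(hold_s); s=sense(); return hit,s["position"].round(4),s["contact_force"].round(2),s["wrist_torque"].round(3)
E
python3 - <<'E'
from h import *
move_gripper(0)
goto(w(*LID["b"],.2),Q)
x,y=LID["b"]; x+=.033
move_l(w(x,y,.075),.2)
print(sense()["time_s"],sense()["position"],sense()["contact_force"])
print("edge",press(x,y,2.5)); move_l(w(x,y,.066),.1)
print("mid",press(*LID["b"],2.5)); move_l(w(*LID["b"],.066),.1)
print(sense()["time_s"])
E
```

```text
4.1417 [0.50092711 0.04294211 0.07537937] [ 0.49071637 -0.49244437 -0.04617855]
edge (True, array([0.5007, 0.0431, 0.0568]), array([-0.37,  0.71,  5.42]), array([0.009, 0.077, 0.017]))
mid (True, array([0.4699, 0.0546, 0.0568]), array([-1.17,  0.04,  5.13]), array([0.051, 0.011, 0.014]))
7.1917
```

Run:
```python
from h import *
for n in "dca":
    x,y=LID[n]; e=x-.033*np.sign(x)
    r=press(e,y,1.5); move_l(w(e,y,.066),.1)
    m=press(x,y,1.5); move_l(w(x,y,.066),.1)
    print(n,"edge",r,"\n  mid",m)
    if m[1][2]-r[1][2]>.0012: print("ROCKS",n); break
print(sense()["time_s"])
```

```text
d edge (True, array([0.5382, 0.0292, 0.0579]), array([0.4 , 0.08, 4.67]), array([-0.009, -0.003, -0.021])) 
  mid (True, array([0.5691, 0.0176, 0.0579]), array([-0.23,  0.52,  6.22]), array([ 0.013,  0.041, -0.009]))
c edge (True, array([0.5752, 0.1285, 0.0548]), array([-0.49,  0.4 ,  5.88]), array([ 0.014,  0.1  , -0.016])) 
  mid (True, array([0.6061, 0.117 , 0.0548]), array([-0.02, -0.26,  5.36]), array([-0.021,  0.137, -0.016]))
a edge (True, array([0.5383, 0.1424, 0.0542]), array([ 0.17, -0.82,  4.03]), array([0.006, 0.038, 0.037])) 
  mid (True, array([0.5069, 0.1539, 0.0567]), array([ 0.25, -0.11,  2.95]), array([ 0.034, -0.133, -0.013]))
ROCKS a
17.9583
```

Run:
```python
from h import *
x,y=LID["a"]; e=x+.033
print("edge",press(e,y,1.5,.4))
c=read_camera("side"); cv2.imwrite("pics/tip.png",cv2.resize(c["img"][220:400,230:450,::-1],None,fx=3,fy=3))
move_l(w(e,y,.066),.1)
print("firm",press(x,y,15,.4)); move_l(w(x,y,.066),.1)
print("mid",press(x,y,1.5)); move_l(w(x,y,.066),.1)
for d in(.033,-.033): print("edge",press(x+d,y,1.5)); move_l(w(x+d,y,.066),.1)
print(sense()["time_s"])
```

```text
edge (True, array([0.5382, 0.1424, 0.0541]), array([ 1.2 , -0.13,  3.48]), array([ 0.007, -0.117,  0.009]))
firm (True, array([0.507 , 0.154 , 0.0521]), array([-0.59,  0.14,  5.22]), array([-0.098,  0.07 ,  0.022]))
mid (True, array([0.5068, 0.154 , 0.052 ]), array([-0.12,  0.45,  5.52]), array([-0.005,  0.022, -0.013]))
edge (True, array([0.5377, 0.1424, 0.0521]), array([-0.7 , -0.54,  5.19]), array([-0.022, -0.017, -0.017]))
edge (True, array([0.4759, 0.1655, 0.0521]), array([-0.34,  0.12,  5.3 ]), array([-0.038,  0.106,  0.019]))
27.425
```

View pics/tip.png

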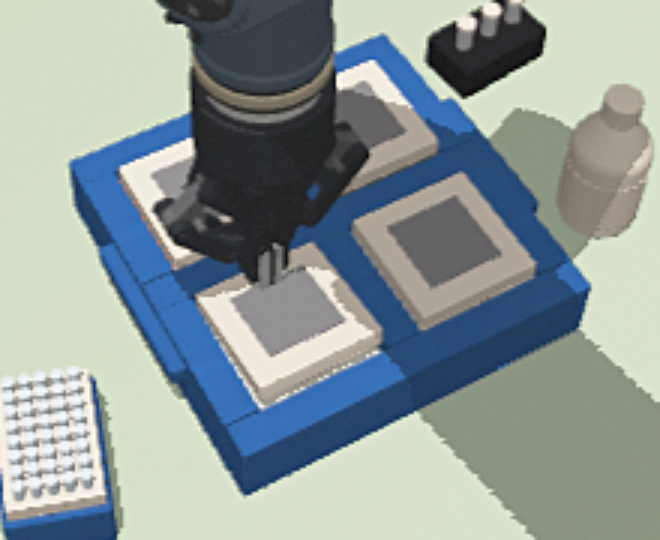

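The picture shows lid_a tipped: the fingertips are at about (268,280), and the lid's near edge, around (265,395), is raised out of its well. I'll press it firmly once more to be sure it is home, then back off and check.

Run:
```python
from h import *
x,y=LID["a"]
print("firm",press(x,y,20,.5)); move_l(w(x,y,.066),.1)
print("mid",press(x,y,1.5))
move_l(w(x,y,.2),.15); move_l([.40,-.30,.25],.25); hold(.3)
s=sense(); print(s["time_s"],s["position"],s["contact_force"])
c=read_camera("top"); c2=read_camera("side")
for r in lids(c,(210,185,385,365)): print(np.round(r[0],1),np.round(r[1],1),round(r[2],1))
cv2.imwrite("pics/end.png",cv2.resize(c2["img"][210:410,215:450,::-1],None,fx=3,fy=3))
```

```text
firm (True, array([0.5068, 0.154 , 0.0521]), array([-0.55,  0.43,  5.18]), array([-0.031,  0.073, -0.016]))
mid (True, array([0.5068, 0.154 , 0.0521]), array([ 0.84, -0.04,  6.02]), array([ 0.006,  0.046, -0.002]))
34.3917 [ 0.4001481  -0.29957866  0.24999783] [ 0.22667946  1.06901994 -0.3758989 ]
[280.8 237.9] [45.7 45.6] 22.2
[259.2 291.1] [45.7 46.1] 21.8
[333.7 259.4] [45.9 45.9] 21.8
[312.1 313. ] [45.9 46.4] 21.8
```

View pics/end.png

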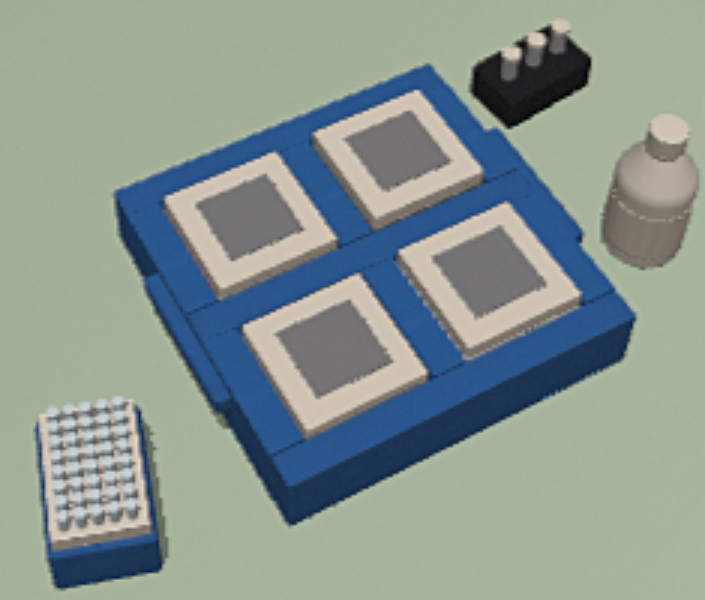

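The last picture shows lid_a, at about (335,350), sitting lower and level. The other lids and the bystanders are where they were, and the arm is clear.

```bash
python3 -c "
from rig import *
close_job()"
```

```text
the job is handed in; nothing more can be done
```

The loose lid was lid_a; I pressed it home and handed the job in at about 34 s of the 58 s limit.

- **Finding it:** I pressed all four lids lightly, at an edge and on the middle, with settled forces of about 3 to 6 N. Lids b, c and d gave the same height at both points. Lid_a's edge sank 2.5 mm below its middle, twice, and a picture showed it tipped.
- **Pressing it home:** I pressed lid_a's middle firmly, stopping at a 15 N change, and its top went from 56.7 to 52.1 mm. A second press, stopping at 20 N, moved it no further.
- **Last checks:** The middle and both opposite edges of lid_a now read 52.0 to 52.1 mm, so it no longer rocks. The final pictures show all four lids level in their wells, the bystanders unmoved and the arm clear.
- **Small disagreements:**
  - The measured drop is 4.6 to 4.7 mm rather than the nominal 5 mm, though still above the 4 mm needed.
  - The force read after each firm press had settled to about 5 N, so I did not record the peak.
  - The two cameras differed by about 5 mm on the cooler's position. I relied mostly on the top one.

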